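# Seat the long tank on the parts washer

### The job

Put the parts washer back together: pick up the longer of the two steel tanks by its bridge handle and seat it on the washer's base, pegs up through the two holes of its sole plate, flat and fully down on the deck (either way round). Lower it on, do not drop it, then let go; leave the shorter tank where it stands.

Things in the scene. Friction and masses are not known exactly. Their poses are not given: they have to be found in the camera images.
- tank_long: Longer steel tank, loose, 0.3 kg. Origin: centre of underside; z up, y along its length. Sole plate 56x194x8 mm (x,y,z), round through holes 28 mm wide at y = +-72 mm; between them an open pan 90x90, rim 49 mm high. Bridge handle along y over the pan: black bar 16 thick (x), 22 high, 90 long, centre 96 mm above the origin, 36 mm free below it; grip its middle, fingers closing along x.
- tank_short: Shorter steel tank, loose, not wanted: same build and height, but sole plate only 150 mm long with holes at y = +-50 mm, pan 90x46 mm (x,y), handle bar 46 mm long. Origin: centre of its underside; z up, y along its length.
- washer_base: Grey base, fixed, 120x210 mm (x,y), knob and switch on its -x side, flat pale metal deck 45 mm high. Origin: centre of underside; z up, y along length. Two steel pegs on the deck at x = 0, y = +-72 mm: tops 69 mm above the origin, 16 mm wide for 9 mm, then tapering to 6 mm. Seated, the tank's origin is 45 mm above this one, y axes parallel either way round, about 6 mm of play.

How it is judged:
By the outcome, as a careful person would: the job done as asked, in the order asked, and still so for the second after the job is handed in, with the robot touching nothing.
It also fails if it takes over 35 s, if anything falls off the work surface, if the arm or the gripper's body presses on something with over 40 N, if the wrist force passes 120 N, or if a joint passes its speed limit or range.

### The arm

A 6-joint arm with a two-finger parallel gripper is mounted at the origin on a cart in front of the work surface, level with it; the furniture and walls round the work are solid. World frame = base frame: x ahead of the robot, y to its left, z up, the work surface at z = 0. Lengths are in m, angles in degrees, forces in N, time in s.
With the tool pointing down it reaches from about 0.3 to 0.95 m from the base axis. Payload 3.1 kg.
Tool frame: the origin (TCP) lies at the very end of the fingers, on their centre line; the grasp point (between the pads) lies 19 mm behind it; z points along the fingers, y is the line along which they close (so a half turn about z gives the same grasp; the last joint's range is limited). The gripper opens to 85 mm and grips with 20 to 120 N. Pads are 22 mm wide; open, the fingers measure 114 mm over their backs; the gripper's body (76 mm by 85 mm) begins 54 mm behind the grasp point. The pads swing forward as they close: fully open they stand 13 mm farther back than shut.
Start: joints at [-75.613, 17.653, 93.61, -0, 68.738, -3.994], TCP at [0.197, -0.593, 0.231] pointing down, gripper open.
Joint ranges: [-175.34, 175.34], [-45.06, 112.39], [2.9, 150.54], [-68.45, 248.45], [3.09, 151.38], [-168.51, 168.51]. Speed limits (degrees/s): [159.86, 159.86, 180, 180, 180, 180].

### API

Orientations are given as a 3x3 rotation matrix whose columns are the frame's x, y, z axes.
In Python, from station import ctrl, optics gives the robot as it stands. The module is installed in compiled form; this text tells all that it offers.
- The arm moves only by the shell command python3 -m jog 'ROWS' [FORCE]. ROWS is JSON, a list of rows, each an object with "linear": the shift along the tool's x, y, z in m, a list of three; "angular": the turn, a rotation vector about the tool's x, y, z in degrees, a list of three; "fingers": the opening in per cent of the stroke, from 0 (shut) to 100 (fully open). A call has 1 to 20 rows; each row is the pose to reach, as a shift and turn from the pose commanded when the call began, along the tool's axes at that moment; what a row does not reach only later rows make up. A row lasts 1/10 s, in which the tool goes at most 50 mm and 8.59 degrees, less where a joint would pass 70% of its speed; a pose out of reach is approached as far as the arm can. A call with a gripper value outside its range is refused whole. The fingers move at their own pace and stop on an object; FORCE is the grip in N (left out, the last holds). Time passes only in rows, so rows that repeat a pose let the fingers close. It gives the time, the measured TCP pose, the force, the opening and the grip force at its end, in the units of the state.
- ctrl.get_state(): the state, without advancing time (a new reading comes with each control period).
- optics.grab_frame(name): name is "scene" or "top" or "wrist"; returns a dict with "frame" (480x640x3 uint8, red, green, blue), "depth" (480x640 float32, m along the optical axis (not along the pixel's ray), 0 where there is no reading), "vfov" (degrees; the focal length in pixels is half the picture's height over the tangent of half this angle, whatever the lens; pixels are square), "cx", "cy" (the principal point, pixels), "R" (3x3) and "t" (3): a world point X has camera coordinates R X + t. Camera axes: x right, y down, z forward; pixel columns grow to the right and rows downward; lengths in m; the calibration is good to about 2 mm. A picture is of the moment at which its call begins.
- ctrl.close_job(): hands the job in; it is judged then, once.
The state is a dict: "clock": time; "joint_pos": joint angles; "qvel": joint speeds; "effort": joint torques, N m; "eef_pos": TCP position; "ee_rot": TCP orientation; "ft_force": force on the tool from outside, world axes, zero at the start; "moment": the same for the moment, N m; "finger_gap": finger opening in m; "grasp_force": force on a finger pad.
Only numpy, scipy, OpenCV 4.12 (cv2) and the standard library are available. Lean on these libraries where they do the work, as an engineer would, in place of code of your own. Each camera call takes 0.05 s, during which the arm holds its last target. There are 200 camera calls.

## Working session

There is one attempt and no reset: what is moved stays moved. The work goes in short steps, Python scripts to look and compute and a shell command to move; the robot and the scene stay as the last step left them, time stands still between calls to the robot, and variables do not carry over. Pictures are saved under pics/ and viewed, at most 10 in all, crops included, and the job is handed in when it is done.

```bash
mkdir -p pics; cat > h.py <<'E'
import numpy as np, cv2
from station import ctrl, optics
def grab(n):
    d=optics.grab_frame(n); f=240/np.tan(np.radians(d['vfov']/2)); d['f']=f
    d['R']=np.array(d['R']);d['t']=np.array(d['t'])
    return d
def cloud(d):
    v,u=np.mgrid[0:480,0:640]; z=d['depth']
    P=np.stack([(u-d['cx'])/d['f']*z,(v-d['cy'])/d['f']*z,z],-1)
    W=(P-d['t'])@d['R']; W[z==0]=np.nan
    return W
def ray(d,u,v,h):
    r=np.array([(u-d['cx'])/d['f'],(v-d['cy'])/d['f'],1])@d['R']; c=-d['t']@d['R']
    return c+r*(h-c[2])/r[2]
def save(n,d): cv2.imwrite(f'pics/{n}.png',cv2.cvtColor(d['frame'],cv2.COLOR_RGB2BGR))
E
python3 - <<'E'
from h import *
for n in ('scene','top'):
    d=grab(n); save(n+'1',d); np.savez(n+'1.npz',**d); print(n,-d['t']@d['R'],d['vfov'])
E
```

```text
scene [-0.10276338  0.74762103  0.53961077] 53.5738789058107
top [0.33712917 0.01630019 1.03563382] 50.28101840441964
```

View pics/top1.png

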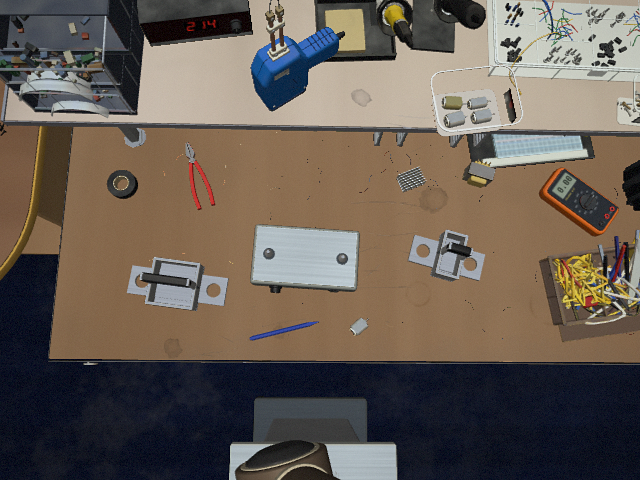

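View pics/scene1.png

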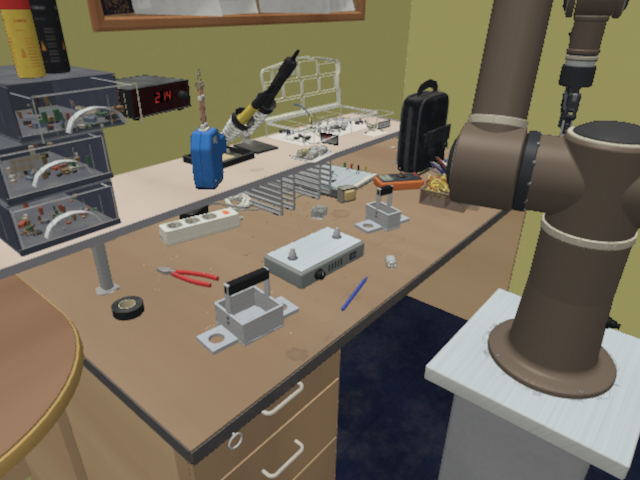

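The top view shows the long tank at about (177,284), with plate holes near (139,281) and (214,290). The base pegs are at (269,254) and (342,259), the short tank is at (447,255), and an overhanging shelf starts beyond row 127. The scene view confirms the longer tank is the one nearest the camera.

```bash
python3 - <<'E'
from h import *
d=dict(np.load('top1.npz')); W=cloud(d); f=d['frame'].astype(int)
def rep(n,m,h):
    m=cv2.morphologyEx(m.astype(np.uint8),cv2.MORPH_OPEN,np.ones((2,2)))
    k,l,s,c=cv2.connectedComponentsWithStats(m)
    for i in range(1,k):
        if s[i,4]<25: continue
        v,u=np.nonzero(l==i); r=cv2.minAreaRect(np.stack([u,v],1).astype(np.float32))
        pts=np.array([ray(d,*p,h)[:2] for p in cv2.boxPoints(r)]); a,b=pts[1]-pts[0],pts[2]-pts[1]
        L=a if np.hypot(*a)>np.hypot(*b) else b
        print(n,c[i].round(1),s[i,4],'world',ray(d,*c[i],h).round(4),'box',pts.mean(0).round(4),'size',np.hypot(*a).round(3),np.hypot(*b).round(3),'yaw(long axis)',np.degrees(np.arctan2(L[1],L[0])).round(1)%180,'medz',np.nanmedian(W[l==i][:,2]).round(4))
roi=np.zeros((480,640),bool); roi[225:320,110:240]=1
g=f.sum(2)
rep('handle',roi&(W[...,2]>.085)&(W[...,2]<.125),.107)
brown=(f[...,0]-f[...,2]>35)
r2=np.zeros_like(roi); r2[262:308,126:152]=1; r2[272:310,198:232]=1
rep('hole',r2&brown,.008)
sat=f.max(2)-f.min(2)
rep('plate+pan',roi&(sat<30)&(g>300),.02)
r3=np.zeros_like(roi); r3[215:305,240:370]=1
rep('deck',r3&(W[...,2]>.035)&(sat<30),.045)
rep('peg',r3&(W[...,2]>.056),.066)
rep('pegdark',r3&(g<330)&(W[...,2]>.04),.066)
print('shelf z',np.nanmedian(W[100:120,150:250,2]),W[125,200],W[125,350])
print(ctrl.get_state()['clock'])
E
```

```text
handle [166.4 280.7] 481 world [0.4484 0.2693 0.107 ] box [0.4485 0.2696] size 0.017 0.095 yaw(long axis) 82.9 medz 0.1069
hole [135.1 269.6] 197 world [0.482  0.3599 0.008 ] box [0.4693 0.3503] size 0.05 0.053 yaw(long axis) 3.9000000000000057 medz 0.0012
hole [220.8 294.1] 445 world [0.4343 0.1868 0.008 ] box [0.4397 0.1975] size 0.066 0.074 yaw(long axis) 2.1999999999999886 medz 0.0003
hole [141.8 284. ] 66 world [0.4531 0.3446 0.008 ] box [0.4523 0.3448] size 0.013 0.024 yaw(long axis) 61.900000000000006 medz 0.0006
hole [214.3 291. ] 136 world [0.4403 0.1999 0.008 ] box [0.4404 0.2005] size 0.024 0.024 yaw(long axis) 2.4000000000000057 medz 0.001
hole [136.9 302.1] 283 world [0.417  0.3517 0.008 ] box [0.4193 0.3467] size 0.049 0.028 yaw(long axis) 90.5 medz 0.0006
plate+pan [168.  284.9] 1981 world [0.4505 0.2894 0.02  ] box [0.4551 0.2984] size 0.094 0.136 yaw(long axis) 82.9 medz 0.0092
plate+pan [213.2 290.9] 592 world [0.4393 0.1999 0.02  ] box [0.4395 0.1995] size 0.056 0.052 yaw(long axis) 173.4 medz 0.0082
deck [306.  258.2] 6301 world [0.5027 0.0173 0.045 ] box [0.5025 0.0173] size 0.121 0.212 yaw(long axis) 86.7 medz 0.0455
peg [269.2 253.2] 44 world [0.5081 0.0879 0.066 ] box [0.5085 0.0874] size 0.013 0.012 yaw(long axis) 90.6 medz 0.0601
peg [343.  258.6] 44 world [ 0.4991 -0.0539  0.066 ] box [ 0.4993 -0.054 ] size 0.012 0.014 yaw(long axis) 179.8 medz 0.0629
pegdark [269.6 254.5] 85 world [0.5056 0.0871 0.066 ] box [0.5066 0.0874] size 0.021 0.019 yaw(long axis) 90.6 medz 0.0492
pegdark [342.8 259.6] 83 world [ 0.4971 -0.0536  0.066 ] box [ 0.4983 -0.054 ] size 0.019 0.02 yaw(long axis) 179.7 medz 0.0491
shelf z 0.1378103284968934 [0.73553914 0.21669948 0.13930493] [ 0.74266882 -0.06284788  0.134987  ]
0.1
```

```bash
cat >> h.py <<'E'
from scipy.spatial.transform import Rotation as Ro
def plan(p,yawdir):
    "shift+turn in tool axes: TCP to p, tool down, bar (tool x axis line) along yawdir deg"
    s=ctrl.get_state(); R=np.array(s['ee_rot']); e=np.array(s['eef_pos'])
    for k in (0,180):
        a=np.radians(yawdir+k); x=np.array([np.cos(a),np.sin(a),0]); z=np.array([0,0,-1.]); T=np.stack([x,np.cross(z,x),z],1)
        print('lin',(R.T@(np.array(p)-e)).round(4),'ang',Ro.from_matrix(R.T@T).as_rotvec(degrees=True).round(2))
    print('q',np.round(s['joint_pos'],1),'e',e.round(4),'t',s['clock'],'F',np.round(s['ft_force'],1),'gap',s['finger_gap'],s['grasp_force'])
E
python3 -c "
from h import *
plan([.4485,.2695,.20],82.9); print(np.array(ctrl.get_state()['ee_rot']).round(3))"
```

```text
lin [ 0.5106 -0.7385  0.0318] ang [ -0.1   -0.07 -64.52]
lin [ 0.5106 -0.7385  0.0318] ang [-8.0000e-02  1.1000e-01  1.1548e+02]
q [-75.6  17.7  93.7   0.   68.7  -4. ] e [ 0.1969 -0.5924  0.2302] t 0.1 F [-0.1 -0.9  0.2] gap 0.08537151208074056 0.0
[[ 0.949  0.315 -0.001]
 [ 0.315 -0.949  0.002]
 [ 0.    -0.002 -1.   ]]
```

```bash
python3 -m jog '[{"linear":[0.511,-0.738,0.032],"angular":[0,0,-64.5],"fingers":100},{"linear":[0.511,-0.738,0.032],"angular":[0,0,-64.5],"fingers":100},{"linear":[0.511,-0.738,0.032],"angular":[0,0,-64.5],"fingers":100},{"linear":[0.511,-0.738,0.032],"angular":[0,0,-64.5],"fingers":100},{"linear":[0.511,-0.738,0.032],"angular":[0,0,-64.5],"fingers":100},{"linear":[0.511,-0.738,0.032],"angular":[0,0,-64.5],"fingers":100},{"linear":[0.511,-0.738,0.032],"angular":[0,0,-64.5],"fingers":100},{"linear":[0.511,-0.738,0.032],"angular":[0,0,-64.5],"fingers":100},{"linear":[0.511,-0.738,0.032],"angular":[0,0,-64.5],"fingers":100},{"linear":[0.511,-0.738,0.032],"angular":[0,0,-64.5],"fingers":100},{"linear":[0.511,-0.738,0.032],"angular":[0,0,-64.5],"fingers":100},{"linear":[0.511,-0.738,0.032],"angular":[0,0,-64.5],"fingers":100},{"linear":[0.511,-0.738,0.032],"angular":[0,0,-64.5],"fingers":100},{"linear":[0.511,-0.738,0.032],"angular":[0,0,-64.5],"fingers":100},{"linear":[0.511,-0.738,0.032],"angular":[0,0,-64.5],"fingers":100},{"linear":[0.511,-0.738,0.032],"angular":[0,0,-64.5],"fingers":100},{"linear":[0.511,-0.738,0.032],"angular":[0,0,-64.5],"fingers":100},{"linear":[0.511,-0.738,0.032],"angular":[0,0,-64.5],"fingers":100},{"linear":[0.511,-0.738,0.032],"angular":[0,0,-64.5],"fingers":100},{"linear":[0.511,-0.738,0.032],"angular":[0,0,-64.5],"fingers":100}]'
python3 - <<'E'
from h import *
d=grab('wrist'); save('w1',d); np.savez('w1.npz',**d); W=cloud(d)
m=(W[...,2]>.09)&(W[...,2]<.12)&(abs(W[...,0]-.4485)<.05)&(abs(W[...,1]-.27)<.08)
p=W[m]; print(len(p))
if len(p)>30:
    r=cv2.minAreaRect(p[:,:2].astype(np.float32)); print(r,np.median(p[:,2]),cv2.boxPoints(r).round(4).tolist())
plan([.4485,.2695,.077],82.9)
E
```

```text
clock: 2.1
eef_pos: [0.4485, 0.2689, 0.1983]
ee_rot: [[0.121, 0.993, -0.002], [0.993, -0.121, -0.001], [-0.002, -0.002, -1.0]]
ft_force: [-0.5, 0.3, -0.1]
finger_gap: 0.0857
grasp_force: 0.0
3868
((0.45259785652160645, 0.2754846513271332), (0.08972086757421494, 0.015777908265590668), 82.85022735595703) 0.1054021300751743 [[0.4392000138759613, 0.23199999332427979], [0.454800009727478, 0.23000000417232513], [0.4659999907016754, 0.3190000057220459], [0.4503999948501587, 0.32100000977516174]]
lin [0.0019 0.0002 0.1214] ang [-0.1   0.1   0.03]
lin [0.0019 0.0002 0.1214] ang [-1.6000e-01 -1.6000e-01 -1.7997e+02]
q [ 26.1   8.5 109.   -0.   62.7  33.2] e [0.4484 0.2678 0.1984] t 2.15 F [-0.6  0.   0.4] gap 0.08534749950200687 0.0
```

View pics/w1.png

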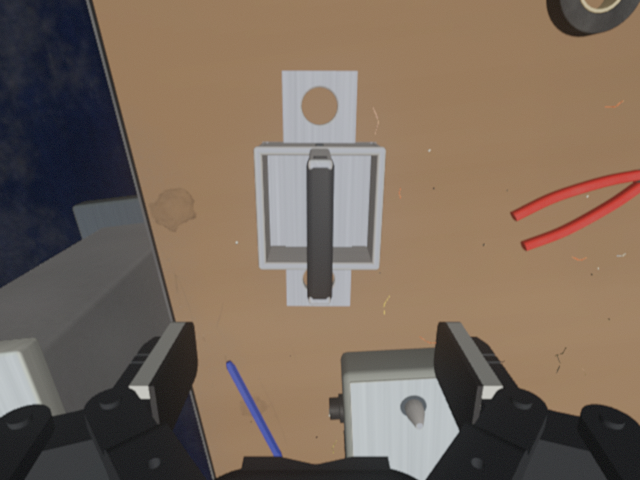

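The wrist view shows the bar at (320,230) with the correct 90x16 mm size and parallel to the fingers. It lies within a few mm of the top estimate, so I take a middle value, descend and grip.

```bash
python3 -m jog '[{"linear":[0.005,0.0015,0.04],"angular":[0,0,0],"fingers":100},{"linear":[0.005,0.0015,0.08],"angular":[0,0,0],"fingers":100},{"linear":[0.005,0.0015,0.105],"angular":[0,0,0],"fingers":100},{"linear":[0.005,0.0015,0.121],"angular":[0,0,0],"fingers":100},{"linear":[0.005,0.0015,0.121],"angular":[0,0,0],"fingers":100},{"linear":[0.005,0.0015,0.121],"angular":[0,0,0],"fingers":50},{"linear":[0.005,0.0015,0.121],"angular":[0,0,0],"fingers":30},{"linear":[0.005,0.0015,0.121],"angular":[0,0,0],"fingers":10},{"linear":[0.005,0.0015,0.121],"angular":[0,0,0],"fingers":0},{"linear":[0.005,0.0015,0.121],"angular":[0,0,0],"fingers":0},{"linear":[0.005,0.0015,0.121],"angular":[0,0,0],"fingers":0},{"linear":[0.005,0.0015,0.121],"angular":[0,0,0],"fingers":0},{"linear":[0.005,0.0015,0.121],"angular":[0,0,0],"fingers":0},{"linear":[0.005,0.0015,0.121],"angular":[0,0,0],"fingers":0}]' 60
```

```text
clock: 3.55
eef_pos: [0.4516, 0.2734, 0.0792]
ee_rot: [[0.124, 0.992, 0.0], [0.992, -0.124, 0.0], [0.0, 0.0, -1.0]]
ft_force: [-2.3, -0.9, 6.0]
finger_gap: 0.0149
grasp_force: 59.4
```

```bash
python3 -m jog '[{"linear":[0,0,-0.02],"angular":[0,0,0],"fingers":0},{"linear":[0,0,-0.05],"angular":[0,0,0],"fingers":0},{"linear":[0,0,-0.08],"angular":[0,0,0],"fingers":0},{"linear":[0,0,-0.11],"angular":[0,0,0],"fingers":0},{"linear":[-0.03,0.01,-0.12],"angular":[0,0,-1],"fingers":0},{"linear":[-0.062,0.021,-0.12],"angular":[0,0,-2],"fingers":0},{"linear":[-0.093,0.031,-0.12],"angular":[0,0,-3],"fingers":0},{"linear":[-0.124,0.041,-0.12],"angular":[0,0,-3.6],"fingers":0},{"linear":[-0.155,0.052,-0.12],"angular":[0,0,-3.6],"fingers":0},{"linear":[-0.186,0.062,-0.12],"angular":[0,0,-3.6],"fingers":0},{"linear":[-0.215,0.072,-0.12],"angular":[0,0,-3.6],"fingers":0},{"linear":[-0.237,0.079,-0.12],"angular":[0,0,-3.6],"fingers":0},{"linear":[-0.248,0.083,-0.12],"angular":[0,0,-3.6],"fingers":0},{"linear":[-0.248,0.083,-0.12],"angular":[0,0,-3.6],"fingers":0},{"linear":[-0.248,0.083,-0.12],"angular":[0,0,-3.6],"fingers":0},{"linear":[-0.248,0.083,-0.12],"angular":[0,0,-3.6],"fingers":0},{"linear":[-0.248,0.083,-0.12],"angular":[0,0,-3.6],"fingers":0}]'
python3 - <<'E'
from h import *
for n in ('wrist','top','scene'):
    d=grab(n); save(n+'2',d); np.savez(n+'2.npz',**d)
plan([.503,.0172,.199],86.6)
E
```

```text
clock: 5.25
eef_pos: [0.5027, 0.0179, 0.1982]
ee_rot: [[0.06, 0.998, -0.0], [0.998, -0.06, 0.0], [0.0, -0.0, -1.0]]
ft_force: [-0.4, -0.4, -3.5]
finger_gap: 0.0151
grasp_force: 59.1
lin [-0.0002  0.0001 -0.0007] ang [ 0.   -0.01 -0.06]
lin [-0.0002  0.0001 -0.0007] ang [-1.0000e-02 -0.0000e+00  1.7994e+02]
q [ -3.    6.3 111.5   0.   62.2   0.5] e [0.5029 0.0174 0.1983] t 5.4 F [ 0.8 -1.2 -2.8] gap 0.015002415262899355 59.127861857414246
```

View pics/wrist2.png

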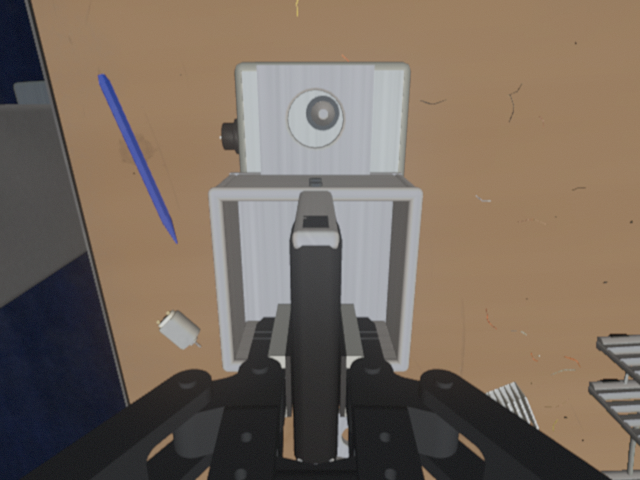

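View pics/top2.png

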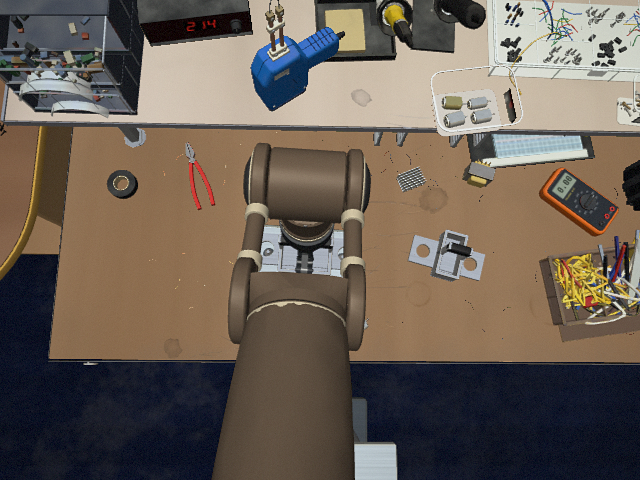

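The wrist view shows the far plate hole at about (315,118), with a peg tip visible through it at (322,113). The arm hides most of the tank from above, so I work from the wrist view.

```bash
python3 - <<'E'
from h import *
d=dict(np.load('wrist2.npz')); W=cloud(d); Z=W[...,2]
P=lambda n,a:print(n,np.round(a,4))
roi=np.zeros((480,640),bool); roi[85:152,282:350]=1
lo=(roi&(Z<.09)).astype(np.uint8)
k,l,s,c=cv2.connectedComponentsWithStats(lo); i=1+np.argmax(s[1:,4])
cn=cv2.findContours((l==i).astype(np.uint8),0,1)[0][0]; (u,v),r=cv2.minEnclosingCircle(cn)
P('hole px',[u,v,r]); pz=np.nanmedian(Z[68:84,290:340]); P('plate z',pz)
H=ray(d,u,v,pz); P('hole',H); P('diam',2*r/d['f']*np.nanmedian(d['depth'][68:84,290:340]))
t=roi&(Z>.062)&(Z<.08); v_,u_=np.nonzero(t); P('peg top n',len(u_)); G=ray(d,u_.mean(),v_.mean(),.067); P('peg',G)
for n in(.052,): 
    t=roi&(Z>n)&(Z<.08); P('peg cloud med',np.nanmedian(W[t],0)); P('rng',[np.nanmin(W[t],0),np.nanmax(W[t],0)])
# plate tilt: points on sole plate left/right and fore/aft
m=(Z>pz-.01)&(Z<pz+.01); m[160:]=0; q=W[m]; A=np.c_[q[:,:2],np.ones(len(q))]; P('plane',np.linalg.lstsq(A,q[:,2],rcond=None)[0])
P('delta peg-hole',G-H)
s=ctrl.get_state(); R=np.array(s['ee_rot']); P('delta tool',R.T@np.r_[(G-H)[:2],0]); P('hole-TCP tool',R.T@(H-s['eef_pos'])); P('peg-TCP tool',R.T@(G-s['eef_pos']))
E
```

```text
hole px [315.     117.8929  28.1783]
plate z 0.1258
hole [0.5077 0.092  0.1258]
diam 0.0269
peg top n 194
peg [0.5125 0.0923 0.067 ]
peg cloud med [0.5125 0.0925 0.0603]
rng [[0.505  0.0844 0.0522]
 [0.5202 0.0996 0.0698]]
plane [-0.0012  0.0044  0.1259]
delta peg-hole [ 0.0048  0.0004 -0.0588]
delta tool [0.0007 0.0048 0.    ]
hole-TCP tool [0.0747 0.0002 0.0725]
peg-TCP tool [0.0753 0.0051 0.1313]
```

```bash
python3 -m jog '[{"linear":[0.001,0.0045,0.01],"angular":[0,0,0],"fingers":0},{"linear":[0.001,0.0045,0.025],"angular":[0,0,0],"fingers":0},{"linear":[0.001,0.0045,0.035],"angular":[0,0,0],"fingers":0},{"linear":[0.001,0.0045,0.042],"angular":[0,0,0],"fingers":0},{"linear":[0.001,0.0045,0.042],"angular":[0,0,0],"fingers":0},{"linear":[0.001,0.0045,0.042],"angular":[0,0,0],"fingers":0}]'
python3 - <<'E'
from h import *
d=grab('wrist'); np.savez('wrist3.npz',**d); s=grab('scene')
im=np.vstack([d['frame'][40:200,200:440],s['frame'][170:330,220:460]]); cv2.imwrite('pics/c3.png',cv2.resize(im[...,::-1],None,fx=1.8,fy=1.8))
W=cloud(d);Z=W[...,2]; roi=np.zeros((480,640),bool); roi[85:152,282:350]=1
pz=np.nanmedian(Z[68:84,290:340]); k,l,st,c=cv2.connectedComponentsWithStats((roi&(Z<pz-.005)).astype(np.uint8)); i=1+np.argmax(st[1:,4])
(u,v),r=cv2.minEnclosingCircle(cv2.findContours((l==i).astype(np.uint8),0,1)[0][0]); H=ray(d,u,v,pz)
t=roi&(Z>.062)&(Z<.075); v_,u_=np.nonzero(t); G=ray(d,u_.mean(),v_.mean(),.067)
e=ctrl.get_state(); R=np.array(e['ee_rot']); print(u,v,r,pz,len(u_),u_.mean(),v_.mean(),'tool delta',(R.T@(G-H)).round(4),np.array(e['eef_pos']).round(4))
E
```

```text
clock: 6.0
eef_pos: [0.5077, 0.0175, 0.1562]
ee_rot: [[0.061, 0.998, -0.0], [0.998, -0.061, 0.0], [0.0, -0.0, -1.0]]
ft_force: [0.2, 0.3, -3.1]
finger_gap: 0.015
grasp_force: 59.1
315.0203552246094 118.21501159667969 28.65827178955078 0.08377615754968498 266 314.6466165413534 115.19924812030075 tool delta [ 0.0009 -0.0002  0.0168] [0.5082 0.0174 0.1569]
```

View pics/c3.png

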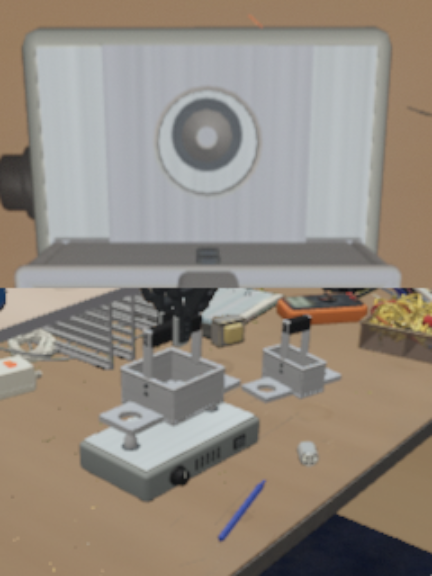

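The wrist crop shows the peg centred in the hole within 1 mm, with the plate parallel to the deck. Next I lower gently.

```bash
python3 -m jog '[{"linear":[0.001,0,0.006],"angular":[0,0,0],"fingers":0},{"linear":[0.001,0,0.012],"angular":[0,0,0],"fingers":0},{"linear":[0.001,0,0.018],"angular":[0,0,0],"fingers":0},{"linear":[0.001,0,0.023],"angular":[0,0,0],"fingers":0},{"linear":[0.001,0,0.026],"angular":[0,0,0],"fingers":0},{"linear":[0.001,0,0.029],"angular":[0,0,0],"fingers":0},{"linear":[0.001,0,0.029],"angular":[0,0,0],"fingers":0},{"linear":[0.001,0,0.029],"angular":[0,0,0],"fingers":0}]'
```

```text
clock: 6.9
eef_pos: [0.5077, 0.0184, 0.1273]
ee_rot: [[0.061, 0.998, 0.0], [0.998, -0.061, -0.0], [-0.0, 0.0, -1.0]]
ft_force: [0.0, -1.0, -4.4]
finger_gap: 0.015
grasp_force: 59.1
```

No contact yet; about 3 mm to go.

```bash
python3 -m jog '[{"linear":[0,0,0.001],"angular":[0,0,0],"fingers":0},{"linear":[0,0,0.002],"angular":[0,0,0],"fingers":0},{"linear":[0,0,0.0025],"angular":[0,0,0],"fingers":0},{"linear":[0,0,0.003],"angular":[0,0,0],"fingers":0},{"linear":[0,0,0.003],"angular":[0,0,0],"fingers":0},{"linear":[0,0,0.003],"angular":[0,0,0],"fingers":0}]'
```

```text
clock: 7.5
eef_pos: [0.5077, 0.0185, 0.1243]
ee_rot: [[0.061, 0.998, 0.0], [0.998, -0.061, 0.0], [0.0, 0.0, -1.0]]
ft_force: [0.1, -0.1, -2.8]
finger_gap: 0.015
grasp_force: 59.2
```

```bash
python3 -m jog '[{"linear":[0,0,0.0005],"angular":[0,0,0],"fingers":0},{"linear":[0,0,0.001],"angular":[0,0,0],"fingers":0},{"linear":[0,0,0.001],"angular":[0,0,0],"fingers":0},{"linear":[0,0,0.001],"angular":[0,0,0],"fingers":0}]'
python3 - <<'E'
from h import *
d=grab('wrist'); W=cloud(d); Z=W[...,2]
print('plate z',np.nanmedian(Z[68:84,290:340]),'deck z',np.nanmedian(Z[70:150,250:268]),'F',ctrl.get_state()['ft_force'])
E
```

```text
clock: 7.9
eef_pos: [0.5077, 0.0184, 0.1242]
ee_rot: [[0.061, 0.998, -0.0], [0.998, -0.061, -0.0], [-0.0, -0.0, -1.0]]
ft_force: [-3.4, -0.8, 5.9]
finger_gap: 0.0149
grasp_force: 60.3
plate z 0.05186603343397705 deck z 0.05079074912934801 F [-3.55986272  0.37584832  4.45460114]
```

The force went from -3 to +6 N and the plate top is at 52 mm, so the tank is on the deck. I release it and retreat.

```bash
python3 -m jog '[{"linear":[0,0,0],"angular":[0,0,0],"fingers":30},{"linear":[0,0,0],"angular":[0,0,0],"fingers":60},{"linear":[0,0,0],"angular":[0,0,0],"fingers":100},{"linear":[0,0,0],"angular":[0,0,0],"fingers":100},{"linear":[0,0,0],"angular":[0,0,0],"fingers":100},{"linear":[0,0,0],"angular":[0,0,0],"fingers":100},{"linear":[0,0,-0.01],"angular":[0,0,0],"fingers":100},{"linear":[0,0,-0.03],"angular":[0,0,0],"fingers":100},{"linear":[0,0,-0.06],"angular":[0,0,0],"fingers":100},{"linear":[0,0,-0.1],"angular":[0,0,0],"fingers":100},{"linear":[0,0,-0.13],"angular":[0,0,0],"fingers":100},{"linear":[-0.05,0,-0.13],"angular":[0,0,0],"fingers":100},{"linear":[-0.1,0,-0.13],"angular":[0,0,0],"fingers":100},{"linear":[-0.15,0,-0.13],"angular":[0,0,0],"fingers":100},{"linear":[-0.2,0,-0.13],"angular":[0,0,0],"fingers":100},{"linear":[-0.25,0,-0.13],"angular":[0,0,0],"fingers":100},{"linear":[-0.25,0,-0.13],"angular":[0,0,0],"fingers":100},{"linear":[-0.25,0,-0.13],"angular":[0,0,0],"fingers":100}]'
python3 - <<'E'
from h import *
s=grab('scene');t=grab('top'); W=cloud(t); Z=W[...,2]
im=np.vstack([cv2.resize(s['frame'][180:330,220:460],None,fx=2,fy=2),cv2.resize(t['frame'][210:310,230:380],(480,320))[:290]]); cv2.imwrite('pics/c4.png',im[...,::-1])
x,y=np.median
E
python3 - <<'E'
from h import *
t=grab('top'); W=cloud(t); Z=W[...,2]; m=np.zeros(Z.shape,bool); m[215:305,240:370]=1
b=m&(Z>.14)&(Z<.165); q=W[b]; print('bar',b.sum(),np.median(q,0),q.min(0),q.max(0))
p=m&(Z>.048)&(Z<.058); print('plate z',np.median(Z[p])); r=m&(Z>.085)&(Z<.105);q=W[r]; print('rim plane',np.linalg.lstsq(np.c_[q[:,:2]-q[:,:2].mean(0),np.ones(len(q))],q[:,2],rcond=None)[0])
E
```

```text
clock: 9.75
eef_pos: [0.492, -0.2321, 0.2538]
ee_rot: [[0.064, 0.998, 0.0], [0.998, -0.064, 0.001], [0.001, 0.0, -1.0]]
ft_force: [0.8, 0.1, 0.2]
finger_gap: 0.085
grasp_force: 0.0
bar 492 [0.50587583 0.01912334 0.1521182 ] [ 0.4962601  -0.02499313  0.14067223] [0.51746372 0.06324802 0.15703005]
plate z 0.053105254693218196
rim plane [-0.0065709   0.00116908  0.09403181]Traceback (most recent call last):
  File "<stdin>", line 4, in <module>
TypeError: cannot unpack non-iterable numpy._ArrayFunctionDispatcher object
```

View pics/c4.png

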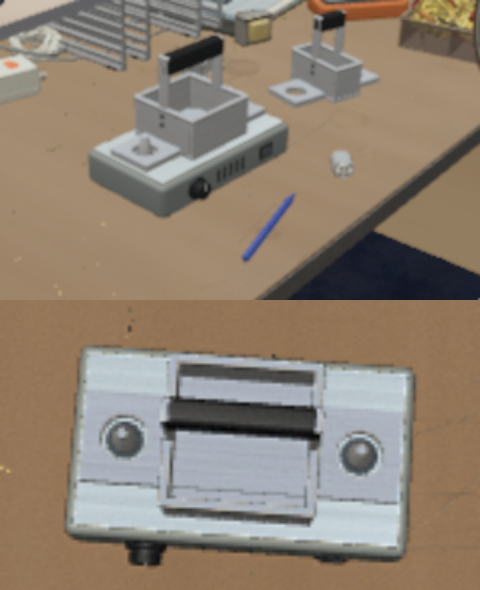

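Both pegs stand up through the plate holes (crop pixels (125,437) and (360,455)). The plate top is at 53 mm and the rim at 94 mm and level, so the tank is fully seated.

```bash
python3 -c "
from station import ctrl
print(ctrl.close_job())"
```

```text
the job is handed in; nothing more can be done
None
```

The long tank is seated flat on the washer base with both pegs up through its holes, let go with the arm clear; the short tank was left where it stood, and the job was handed in at about 10 s.

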